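Slide the tube rack under the electrode and lower it

ROBOT

A 7-joint arm with a two-finger parallel gripper is mounted at the origin on the work surface. World frame = base frame: x ahead of the robot, y to its left, z up, the work surface at z = 0. Lengths are in m, angles in rad, forces in N, time in s.
With the tool pointing down it reaches from about 0.4 to 0.875 m from the base axis. Payload 19.3 kg.
Tool frame: the origin (TCP) lies at the very end of the fingers, on their centre line; the grasp point (between the pads) lies 19 mm behind it; z points along the fingers, y is the line along which they close (so a half turn about z gives the same grasp; the last joint's range is limited). The gripper opens to 85 mm and grips with 20 to 120 N. Pads are 22 mm wide; open, the fingers measure 114 mm over their backs; the gripper's body (76 mm by 85 mm) begins 54 mm behind the grasp point. The pads swing forward as they close: fully open they stand 13 mm farther back than shut.
Start: joints at [-1.23, 0.521, -0.036, 1.599, 0.021, 1.021, -0.113], TCP at [0.25, 0.573, 0.208] pointing down, gripper open.
Joint ranges: [-2.91, 2.91], [-0.3, 2.13], [-1.5, 1.42], [0.17, 2.43], [-1.26, 4.41], [0.16, 1.93], [-2.52, 2.52]. Speed limits (rad/s): [1.89, 1.89, 2.39, 2.39, 3.01, 3.01, 3.01].

INTERFACE

Orientations are given as [roll, pitch, yaw] about the fixed x, y, z axes, in that order (R = Rz(yaw) Ry(pitch) Rx(roll)).
In Python, from workcell import bot gives the robot as it stands. The module is installed in compiled form; this text tells all that it offers.
- The arm moves only by the tool apply_moves, never from a script. Its arguments are lists of equal length, an entry for each row: "claw": the finger opening in m, from 0 to 0.0854; "xyz": the shift along the tool's x, y, z in m, a list of three; "twist": the turn, a rotation vector about the tool's x, y, z in rad, a list of three. A call has 1 to 20 rows; each row shifts and turns the commanded pose from where the row before left it, along the tool's axes as they then stand; what a row does not reach is not made up. A row lasts 1/10 s, in which the tool goes at most 50 mm and 8.59 degrees, less where a joint would pass 70% of its speed; a pose out of reach is approached as far as the arm can. A call with a gripper value outside its range is refused whole. The fingers move at their own pace and stop on an object; "force" is the grip in N (left out, the last holds). Time passes only in rows, so rows that do not move let the fingers close. It gives the time, the measured TCP pose, the force, the opening and the grip force at its end, in the units of the state.
- bot.observe(): the state, without advancing time (a new reading comes with each control period).
- bot.grab_frame(name): name is "scene" or "top"; returns a dict with "img" (384x512x3 uint8, red, green, blue), "vfov" (degrees; the focal length in pixels is half the picture's height over the tangent of half this angle, whatever the lens; pixels are square), "cx", "cy" (the principal point, pixels), "view" (4x4, takes a point from world to camera coordinates). Camera axes: x right, y up, looking along -z (the intrinsics and any distortion apply to the point x, -y, -z); pixel columns grow to the right and rows downward; lengths in m; the calibration is good to about 2 mm. A picture is of the moment at which its call begins. There is no depth.
- bot.job_done(): hands the job in; it is judged then, once.
Trained networks look in the newest picture that a camera, given by its name, has taken for a name from the list of things; names that differ only in an ending like _2 or _b are one class to them, and where a whole thing is asked for, a point or a joint stands for the part that bears it (a point fixed in the world has none). Each returns a list of dicts, best first, with "score" (0 to 1); they miss things now and then, are a little off and sometimes report something else, mostly with a low value. They report only what shows in the picture. A call takes as long as a camera call.
- bot.find_in(camera, query): "position" ([x, y, z] in m, in world coordinates, good to about 4 mm: the middle of the surface that is visible of it).
The state is a dict: "clock": time; "qpos": joint angles; "qd": joint speeds; "joint_efforts": joint torques, N m; "position": TCP position; "tool_rot": TCP orientation; "force": force on the tool from outside, world axes, zero at the start; "moment": the same for the moment, N m; "grip_width": finger opening in m; "finger_force": force on a finger pad.
Only numpy, scipy, OpenCV 4.12 (cv2) and the standard library are available. Lean on these libraries where they do the work, as an engineer would, in place of code of your own. Each camera call takes 0.05 s, during which the arm holds its last target. There are 200 camera calls.

TASK

Slide the tube rack along the bench, without lifting it, under the clear splash guard until the open orange tube stands centred beneath the raised electrode; only then push the electrode's black knob all the way down so that the electrode stands in the middle of the orange tube, and leave it so. Keep every tube in the rack and leave the other things on the bench where they are.

Things in the scene. Friction and masses are not known exactly. Their poses are not given: they have to be found in the camera images.
- stand: Fixed electrode stand. Origin on the bench exactly below the electrode; it may be turned a little, its x axis points away from the robot. Two aluminium posts at y = -165 and +165 mm (feet 150 mm in x, 26 mm in y, 14 mm high) leave a gateway 304 mm wide. They carry a white crossbar, 36 mm in x, 350 mm in y, z 160 to 190 mm.
- guard_edge (a point): Middle of the front (robot-side) edge of the stand's clear splash guard: a rigid clear sheet with blue trim, from x = -78 to +78 mm and y = -175 to +175 mm of the stand, 148 to 162 mm above the bench. An upright gripper at the rack's tab strikes it before the tube is under the electrode; one leaning back towards the robot by 35 to 45 degrees clears it.
- electrode (a joint): Vertical travel of the electrode in m: 0 fully raised, 0.055 fully down at its stop. It has about 5 N of friction and stays where it is left.
- electrode_tip (a point): Tip of the blue rod-shaped electrode, 11 mm in diameter, that hangs below the crossbar; tip 98 mm above the bench when raised, 43 mm when fully down.
- knob_top (a point): Centre of the top face of the electrode's black push knob (42 mm diameter, yellow dot on top), above the crossbar: 266 mm above the bench when raised, 211 mm when fully down.
- rack: Loose blue tube rack, 60 mm (x) by 150 mm (y) by 45 mm high, about 0.35 kg empty; origin at the centre of its underside. Four square holes in a row along its y at -51, -17, +17 and +51 mm, 40 mm deep. A yellow grip tab stands out of its -x face (towards the robot).
- tab (a point): Grasp point on the rack's yellow tab, 55 mm from the rack's centre along its -x, 34 mm above the bench. The tab is an upright fin 14 mm thick in the rack's y; it runs from 30 to 76 mm from the rack's centre along -x, and from 12 to 48 mm above the bench.
- open_tube: Loose orange tube without a cap, 28 mm outer diameter, 23 mm bore, 70 mm tall; origin at the centre of its bottom, z up. Stands in one of the rack's four holes, its bottom 5 mm above the bench, its rim 75 mm above the bench.
- tube_mouth (a point): Centre of the open mouth of the orange tube, at its rim.
- capped_tube1: Loose white tube with a closed grey cap (31 mm diameter), 73 mm tall, in another hole of the rack; top 78 mm above the bench; origin at the centre of its bottom.
- capped_tube2: Loose white tube with a closed grey cap (31 mm diameter), 73 mm tall, in another hole of the rack; top 78 mm above the bench; origin at the centre of its bottom.
- capped_tube3: Loose white tube with a closed grey cap (31 mm diameter), 73 mm tall, in another hole of the rack; top 78 mm above the bench; origin at the centre of its bottom.
- tip_box: Loose green pipette-tip box with a clear lid, 88 x 128 x 72 mm; bystander. Origin under its centre.
- spray: Loose green spray bottle with white head, 80 mm diameter, 201 mm tall; bystander. Origin under its centre.
- beaker: Loose clear beaker, 70 mm diameter, 90 mm tall; bystander. Origin under its centre.
- pipette: Loose white pipette lying on the bench, 210 mm long along its x, 26 mm wide, 22 mm high; bystander. Origin under the middle of its body.
- pink_box: Loose pink box, 90 x 110 x 60 mm; bystander. Origin under its centre.

How it is judged:
On the way, in this order (a step that is already met when the one before it is completed fails the run):
1. the open orange tube stands centred (within 5 mm) beneath the still raised electrode, the rack flat on the bench and let go (horizontal distance between electrode_tip and tube_mouth below 0.005 m and value of joint electrode below 0.015 m and height (world z) of rack below 0.006 m and contact force between the fingers and rack below 0.3 N and linear speed of rack below 0.01 m/s), for 0.2 s.
2. the electrode is pushed fully down inside the orange tube (horizontal distance between electrode_tip and tube_mouth below 0.005 m and value of joint electrode above 0.05 m and z of electrode_tip in the frame of open_tube below 0.055 m), for 0.2 s.
At the end, for the whole second after the job is handed in: The electrode is fully down (joint above 0.050 m), its tip inside the orange tube (at least 15 mm below the rim) and within 5 mm of the centre of the mouth; the rack is flat on the bench and at rest, and all four tubes are still seated in it, the orange one upright (all of step 2 and height (world z) of rack below 0.006 m and angle between rack's own z axis and vertical below 0.06 rad and angle between open_tube's own z axis and vertical below 0.12 rad and linear speed of rack below 0.01 m/s and z of each of open_tube, capped_tube1, capped_tube2, capped_tube3 in the frame of rack below 0.015 m); the robot touches nothing.
It fails at once if the rack is lifted more than 20 mm off the bench or tipped over more than 0.3 rad (height (world z) of rack above 0.02 m or angle between rack's own z axis and vertical above 0.3 rad).
It fails at once if a tube is taken out of the rack (raised more than 30 mm in it) (z of any of open_tube, capped_tube1, capped_tube2, capped_tube3 in the frame of rack above 0.035 m).
It fails at once if a bystander is moved more than 30 mm (distance of any of tip_box, spray, beaker, pipette, pink_box from where it was at the start of the episode above 0.03 m).
It also fails if it takes over 61 s, if anything falls off the work surface, if the arm or the gripper's body presses on something with over 40 N, if the wrist force passes 120 N, or if a joint passes its speed limit or range.

## Working session

There is one attempt and no reset: what is moved stays moved. The work goes in short steps, Python scripts to look and compute and a tool call to move; the robot and the scene stay as the last step left them, time stands still between calls to the robot, and variables do not carry over. Pictures are saved under pics/ and viewed, at most 10 in all, crops included, and the job is handed in when it is done.

Besides the shell and the picture viewer there is one more tool, called after "Emit:" as name(argument=value, ...) on one line, values as JSON. apply_moves: Moves the arm, as the interface text tells. Its arguments: {"type":"object","properties":{"claw":{"type":"array"},"xyz":{"type":"array"},"twist":{"type":"array"},"force":{"type":"number"}},"required":["claw","xyz","twist"]}

```bash
mkdir -p pics; cat > h.py <<'E'
import numpy as np, cv2
from workcell import bot
def grab(n): return bot.grab_frame(n)
def save(f,name): cv2.imwrite('pics/'+name, f['img'][:,:,::-1])
def cam(f):
    h=f['img'].shape[0]; fl=h/2/np.tan(np.radians(f['vfov'])/2)
    return fl,np.array(f['view'])
def proj(f,p):
    fl,V=cam(f); c=V@np.r_[p,1]; return f['cx']+fl*c[0]/-c[2], f['cy']-fl*c[1]/-c[2]
def atz(f,u,v,z):
    fl,V=cam(f); R=V[:3,:3]; o=-R.T@V[:3,3]
    d=R.T@np.array([(u-f['cx'])/fl,-(v-f['cy'])/fl,-1]); return o+d*(z-o[2])/d[2]
E
python3 - <<'E'
from h import *
print({k:np.round(v,3) for k,v in bot.observe().items()})
a=grab('scene');b=grab('top')
for f,n in((a,'s1'),(b,'t1')): print(f.keys(),f['vfov'],f['cx'],f['cy'],np.round(f['view'],3).tolist())
cv2.imwrite('pics/a.png',np.hstack([cv2.resize(x['img'],(800,600))[:,:,::-1] for x in (a,)])); cv2.imwrite('pics/b.png',cv2.resize(b['img'],(800,600))[:,:,::-1])
for c in('scene','top'):
  for q in('guard_edge','electrode_tip','knob_top','rack','tab','open_tube','tube_mouth','capped_tube1','tip_box','spray','beaker','pipette','pink_box','stand'):
    r=bot.find_in(c,q); print(c,q,[(np.round(x['position'],3).tolist(),round(x['score'],2)) for x in r[:4]])
E
```

```text
{'clock': np.float64(0.0), 'qpos': array([-1.23 ,  0.522, -0.036,  1.6  ,  0.021,  1.021, -0.113]), 'qd': array([-0.   ,  0.001, -0.001, -0.001, -0.001,  0.002, -0.   ]), 'joint_efforts': array([-1.0000e-03, -9.2713e+01,  1.9790e+00, -3.6994e+01,  1.8000e-02,
        8.0000e-03, -0.0000e+00]), 'position': array([0.249, 0.573, 0.208]), 'tool_rot': array([-3.141,  0.   ,  2.731]), 'force': array([-0.274,  0.243, -0.558]), 'moment': array([-0.046,  0.022,  0.039]), 'finger_force': np.float64(0.0), 'grip_width': np.float64(0.085)}
dict_keys(['img', 'vfov', 'cx', 'cy', 'view']) 53.033827834722906 251.4997300239891 190.86760412878996 [[-0.63, 0.777, 0.01, 0.342], [-0.603, -0.497, 0.624, 0.197], [0.489, 0.387, 0.781, -1.424], [0.0, 0.0, 0.0, 1.0]]
dict_keys(['img', 'vfov', 'cx', 'cy', 'view']) 55.85484542964081 255.26738173854395 191.6873018029437 [[0.01, -1.0, -0.001, -0.019], [0.996, 0.01, 0.089, -0.53], [-0.089, -0.002, 0.996, -1.031], [0.0, 0.0, 0.0, 1.0]]
scene guard_edge [([0.681, 0.011, 0.155], 0.73)]
scene electrode_tip [([0.664, -0.013, 0.261], 0.58)]
scene knob_top [([0.663, -0.01
[... 758 characters left out ...]

top rack [([0.503, 0.036, 0.045], 0.86)]
top tab [([0.502, 0.04, 0.046], 0.69), ([0.525, -0.002, 0.08], 0.2)]
top open_tube []
top tube_mouth [([0.499, 0.038, 0.046], 0.68), ([0.515, 0.032, 0.033], 0.64)]
top capped_tube1 [([0.507, 0.06, 0.074], 0.53), ([0.492, 0.097, 0.077], 0.52), ([0.524, -0.0, 0.084], 0.45)]
top tip_box [([0.52, 0.358, 0.074], 0.73), ([0.381, 0.342, 0.059], 0.51)]
top spray [([0.637, -0.379, 0.122], 0.98), ([0.662, -0.017, 0.261], 0.6)]
top beaker [([0.682, 0.358, 0.054], 0.71)]
top pipette [([0.458, -0.349, 0.021], 0.88), ([0.378, 0.337, 0.058], 0.72), ([0.517, 0.031, 0.034], 0.44)]
top pink_box [([0.378, 0.342, 0.058], 0.63)]
top stand [([0.653, -0.016, 0.158], 0.84)]
```

View pics/a.png

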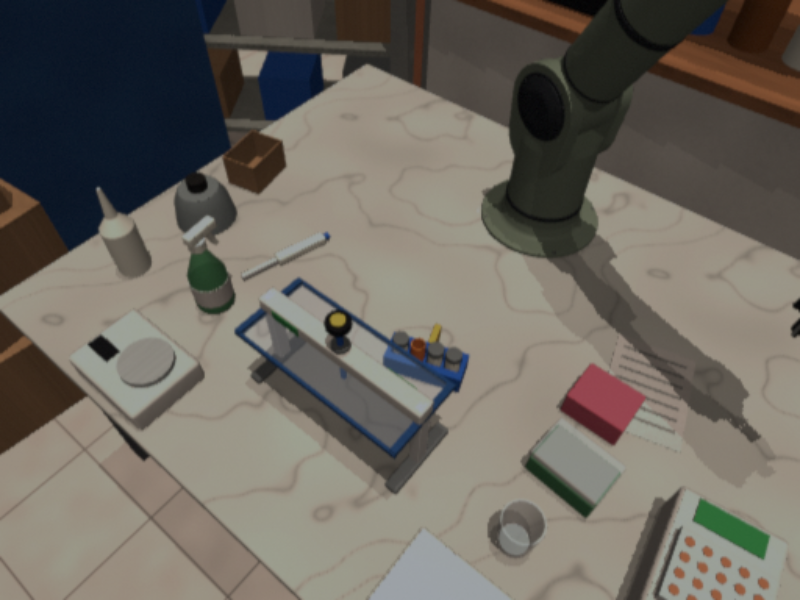

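View pics/b.png

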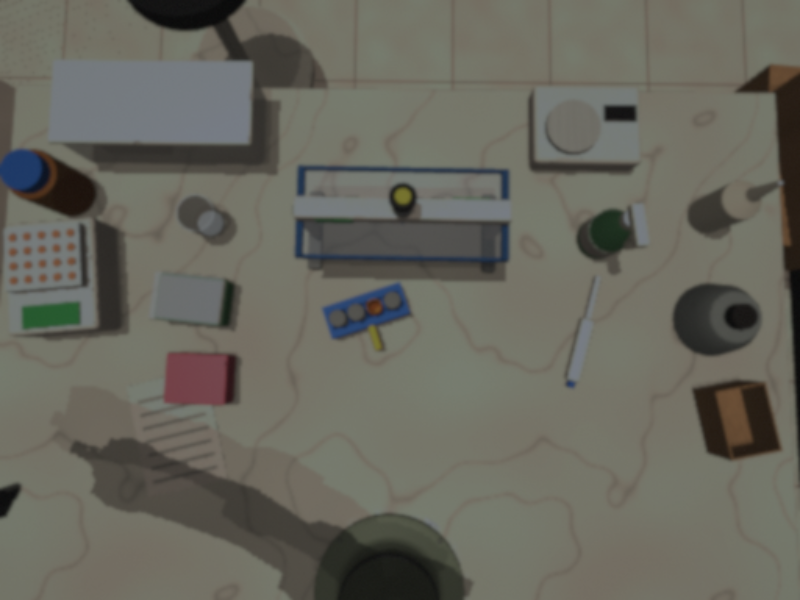

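The scene view shows the stand left of centre: knob at (338,322) and blue tip at about (344,375). The rack is at (425,360), with the orange tube at (418,348) and the yellow tab at (435,333). The top view shows the rack turned about 18°, orange tube at (375,306), tab at (376,338) and knob at (402,197). I'll refine these with colour blobs next.

```bash
cat >> h.py <<'E'
def blob(f,lo,hi,roi):
    x0,y0,x1,y1=roi; m=cv2.inRange(cv2.cvtColor(f['img'],cv2.COLOR_RGB2HSV),lo,hi)
    z=np.zeros_like(m); z[y0:y1,x0:x1]=m[y0:y1,x0:x1]
    n,l,s,c=cv2.connectedComponentsWithStats(z)
    if n<2: return None
    i=1+s[1:,4].argmax(); return c[i],s[i].tolist()
E
python3 - <<'E'
from h import *
a=grab('scene');b=grab('top')
Y=((22,120,90),(35,255,255)); O=((3,150,90),(15,255,255))
for n,f,rk,rr in(('scene',a,(205,195,230,218),(245,205,305,250)),('top',b,(245,115,270,135),(200,175,270,230))):
  for nm,c,r,z in(('dot',Y,rk,.266),('orange',O,rr,.072),('tab',Y,rr,.044)):
    q=blob(f,*c,r)
    if q: print(n,nm,np.round(q[0],1),q[1],np.round(atz(f,*q[0],z),4))
c1=a['img'][170:310,140:310];c2=b['img'][95:235,180:350]
cv2.imwrite('pics/c.png',np.vstack([cv2.resize(c,None,fx=4.2,fy=2.1*1 and 4.2,interpolation=2)[:300*2][:, :] for c in (c1,)])[:,:,::-1])
cv2.imwrite('pics/d.png',cv2.resize(c2,None,fx=4.2,fy=4.2,interpolation=2)[:,:,::-1])
E
```

```text
scene dot [215.7 204.2] [211, 200, 10, 9, 71] [ 0.6639 -0.0131  0.266 ]
scene orange [266.6 222.3] [263, 218, 9, 8, 32] [0.5204 0.0359 0.072 ]
scene tab [277.9 213.1] [275, 208, 7, 11, 48] [0.4568 0.0312 0.044 ]
top dot [257.4 125. ] [253, 121, 10, 9, 76] [ 0.6611 -0.0173  0.266 ]
top orange [240.4 196.8] [238, 195, 6, 5, 23] [0.5113 0.0274 0.072 ]
top tab [239.8 215.7] [236, 209, 8, 15, 62] [0.4597 0.0296 0.044 ]
```

View pics/c.png

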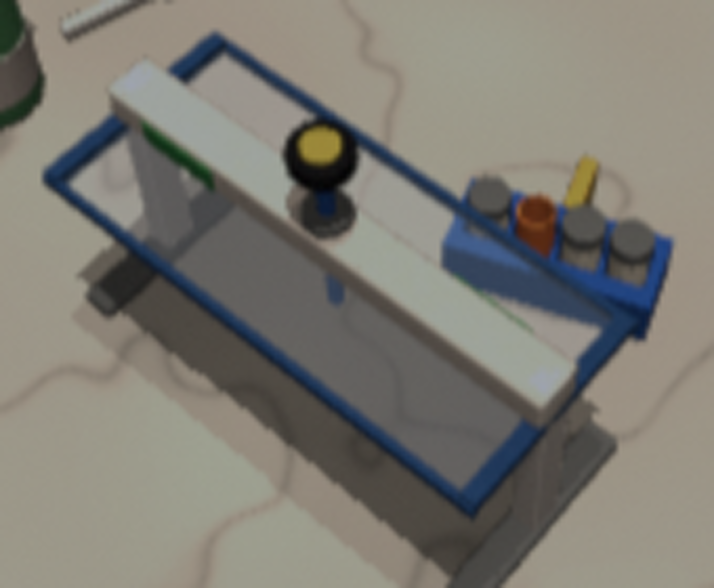

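View pics/d.png

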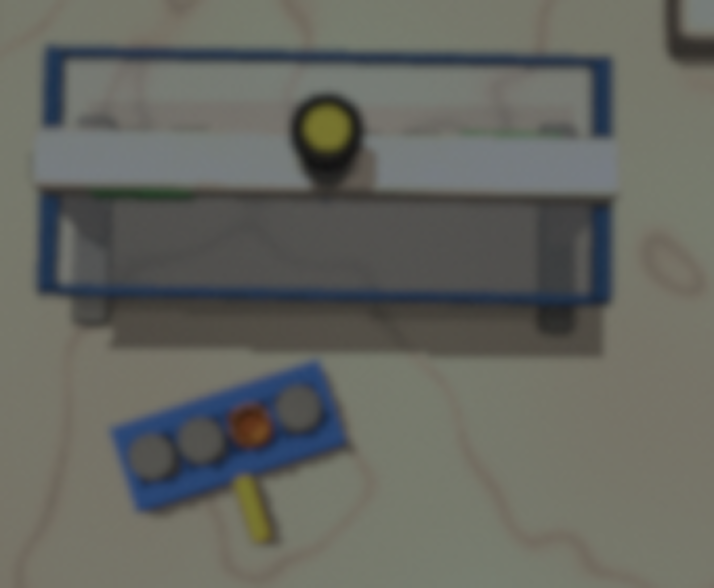

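```bash
python3 - <<'E'
from h import *
a=grab('scene');b=grab('top')
C=lambda u,v,z:np.round(atz(b,u/4.2+180-.4,v/4.2+95-.4,z),4)
S=lambda u,v,z:np.round(atz(a,u/4.2+140-.4,v/4.2+170-.4,z),4)
print('guard',[C(*p,.162) for p in((38,293),(610,302),(610,60),(46,50))])
print('caps',[C(*p,z) for p,z in(((153,458),.078),((202,441),.078),((250,425),.075),((299,409),.078))])
print('caps S',[S(*p,z) for p,z in(((632,238),.078),((583,222),.078),((536,210),.075),((491,192),.078))])
print('tab ends',C(242,476,.048),C(264,540,.048),'S',S(591,160,.048))
print('tip S',S(336,300,.098))
E
```

```text
guard [array([0.5862, 0.1564, 0.162 ]), array([ 0.584 , -0.1901,  0.162 ]), array([ 0.7341, -0.1912,  0.162 ]), array([0.7372, 0.1554, 0.162 ])]
caps [array([0.4914, 0.094 , 0.078 ]), array([0.5029, 0.0621, 0.078 ]), array([0.5139, 0.0309, 0.075 ]), array([ 0.5246, -0.0013,  0.078 ])]
caps S [array([0.4924, 0.0975, 0.078 ]), array([0.5029, 0.0644, 0.078 ]), array([0.5136, 0.0327, 0.075 ]), array([0.5231, 0.0009, 0.078 ])]
tab ends [0.4815 0.0371 0.048 ] [0.4386 0.0217 0.048 ] S [0.4387 0.0264 0.048 ]
tip S [ 0.6625 -0.0146  0.098 ]
```

```bash
cat >> h.py <<'E'
from scipy.spatial.transform import Rotation as Ro
def ori(yaw,lean):  # tool y = rack y at given yaw, tool z leaning forward along rack x
    return Ro.from_euler('z',yaw)*Ro.from_matrix([[-1,0,0],[0,1,0],[0,0,-1]])*Ro.from_euler('y',-lean)
def plan(p1,R1,n):
    s=bot.observe(); p0=np.array(s['position']); R0=Ro.from_euler('xyz',s['tool_rot'])
    w=(R0.inv()*R1).as_rotvec()/n
    A=[(R0*Ro.from_rotvec(w*k)).as_matrix() for k in range(n)]
    d=np.linalg.solve(sum(A),np.array(p1)-p0)
    P=p0+np.cumsum([a@d for a in A],0)
    print('at',np.round(p0,4),'rows',n,'xyz',np.round(d,4).tolist(),'twist',np.round(w,4).tolist(),'path',np.round(P[[n//4,n//2,3*n//4,-1]],3).tolist())
def gtcp(grasp,R): return np.array(grasp)+0.019*R.apply([0,0,1])
E
python3 - <<'E'
from h import *
R=ori(.32,.70); g=np.array([.508,.0475,0])-.060*np.array([np.cos(.32),np.sin(.32),0]); g[2]=.036
t=gtcp(g,R); print('grasp tcp',t); plan(t+[0,0,.11],R,20)
E
```

```text
grasp tcp [0.46266465 0.03247634 0.021468  ]
at [0.2496 0.573  0.2085] rows 20 xyz [-0.0113, -0.0272, 0.0068] twist [-0.0128, -0.0334, -0.035] path [[0.266, 0.397, 0.169], [0.312, 0.257, 0.144], [0.387, 0.126, 0.131], [0.463, 0.032, 0.131]]
```

Emit:
apply_moves(claw=[0.085,0.085,0.085,0.085,0.085,0.085,0.085,0.085,0.085,0.085,0.085,0.085,0.085,0.085,0.085,0.085,0.085,0.085,0.085,0.085], xyz=[[-0.0113,-0.0272,0.0068],[-0.0113,-0.0272,0.0068],[-0.0113,-0.0272,0.0068],[-0.0113,-0.0272,0.0068],[-0.0113,-0.0272,0.0068],[-0.0113,-0.0272,0.0068],[-0.0113,-0.0272,0.0068],[-0.0113,-0.0272,0.0068],[-0.0113,-0.0272,0.0068],[-0.0113,-0.0272,0.0068],[-0.0113,-0.0272,0.0068],[-0.0113,-0.0272,0.0068],[-0.0113,-0.0272,0.0068],[-0.0113,-0.0272,0.0068],[-0.0113,-0.0272,0.0068],[-0.0113,-0.0272,0.0068],[-0.0113,-0.0272,0.0068],[-0.0113,-0.0272,0.0068],[-0.0113,-0.0272,0.0068],[-0.0113,-0.0272,0.0068]], twist=[[-0.0128,-0.0334,-0.035],[-0.0128,-0.0334,-0.035],[-0.0128,-0.0334,-0.035],[-0.0128,-0.0334,-0.035],[-0.0128,-0.0334,-0.035],[-0.0128,-0.0334,-0.035],[-0.0128,-0.0334,-0.035],[-0.0128,-0.0334,-0.035],[-0.0128,-0.0334,-0.035],[-0.0128,-0.0334,-0.035],[-0.0128,-0.0334,-0.035],[-0.0128,-0.0334,-0.035],[-0.0128,-0.0334,-0.035],[-0.0128,-0.0334,-0.035],[-0.0128,-0.0334,-0.035],[-0.0128,-0.0334,-0.035],[-0.0128,-0.0334,-0.035],[-0.0128,-0.0334,-0.035],[-0.0128,-0.0334,-0.035],[-0.0128,-0.0334,-0.035]])

```text
clock: 3.7
position: [0.3075, 0.151, 0.0837]
tool_rot: [-2.78, 0.246, -2.901]
force: [0.6, 1.0, -0.4]
grip_width: 0.0849
finger_force: 0.0
```

```bash
python3 - <<'E'
from h import *
s=bot.observe();print(np.round(s['qpos'],2),s['clock'])
R=ori(.32,.70); plan([.4627,.0325,.0215],R,6)
E
```

```text
[-0.03  0.87 -1.44  2.43  1.18  1.42 -0.53] 3.7
at [0.3075 0.151  0.0837] rows 6 xyz [-0.0129, -0.0221, 0.023] twist [-0.0652, -0.0771, 0.002] path [[0.354, 0.104, 0.063], [0.405, 0.065, 0.042], [0.433, 0.048, 0.031], [0.463, 0.033, 0.022]]
```

The path swung too close to the base, and joints 3 and 4 are near their limits. I'll raise the arm and move it outward, upright, so it unfolds.

```bash
python3 - <<'E'
from h import *
plan([.46,.04,.28],ori(.32,.1),12)
E
```

```text
at [0.3075 0.151  0.0837] rows 12 xyz [-0.0125, -0.015, -0.0118] twist [-0.0312, 0.0108, -0.0086] path [[0.351, 0.118, 0.157], [0.389, 0.091, 0.207], [0.43, 0.061, 0.252], [0.46, 0.04, 0.28]]
```

Emit:
apply_moves(claw=[0.085,0.085,0.085,0.085,0.085,0.085,0.085,0.085,0.085,0.085,0.085,0.085], xyz=[[-0.0125,-0.015,-0.0118],[-0.0125,-0.015,-0.0118],[-0.0125,-0.015,-0.0118],[-0.0125,-0.015,-0.0118],[-0.0125,-0.015,-0.0118],[-0.0125,-0.015,-0.0118],[-0.0125,-0.015,-0.0118],[-0.0125,-0.015,-0.0118],[-0.0125,-0.015,-0.0118],[-0.0125,-0.015,-0.0118],[-0.0125,-0.015,-0.0118],[-0.0125,-0.015,-0.0118]], twist=[[-0.0312,0.0108,-0.0086],[-0.0312,0.0108,-0.0086],[-0.0312,0.0108,-0.0086],[-0.0312,0.0108,-0.0086],[-0.0312,0.0108,-0.0086],[-0.0312,0.0108,-0.0086],[-0.0312,0.0108,-0.0086],[-0.0312,0.0108,-0.0086],[-0.0312,0.0108,-0.0086],[-0.0312,0.0108,-0.0086],[-0.0312,0.0108,-0.0086],[-0.0312,0.0108,-0.0086]])

```text
clock: 4.9
position: [0.4601, 0.0386, 0.2806]
tool_rot: [-3.141, 0.099, -2.823]
force: [-0.1, 0.8, -0.8]
grip_width: 0.0852
finger_force: 0.0
```

```bash
python3 - <<'E'
from h import *
s=bot.observe();print(np.round(s['qpos'],2),s['clock'])
R=ori(.32,.70); plan([.4627,.0325,.14],R,10)
E
```

```text
[ 0.95  0.42 -1.46  1.95  0.5   1.09  1.18] 4.9
at [0.4601 0.0386 0.2806] rows 10 xyz [0.0051, -0.0007, 0.0133] twist [-0.0001, -0.0601, -0.0001] path [[0.452, 0.034, 0.239], [0.452, 0.032, 0.196], [0.456, 0.032, 0.168], [0.463, 0.032, 0.14]]
```

Emit:
apply_moves(claw=[0.085,0.085,0.085,0.085,0.085,0.085,0.085,0.085,0.085,0.085], xyz=[[0.0051,-0.0007,0.0133],[0.0051,-0.0007,0.0133],[0.0051,-0.0007,0.0133],[0.0051,-0.0007,0.0133],[0.0051,-0.0007,0.0133],[0.0051,-0.0007,0.0133],[0.0051,-0.0007,0.0133],[0.0051,-0.0007,0.0133],[0.0051,-0.0007,0.0133],[0.0051,-0.0007,0.0133]], twist=[[0,-0.0601,0],[0,-0.0601,0],[0,-0.0601,0],[0,-0.0601,0],[0,-0.0601,0],[0,-0.0601,0],[0,-0.0601,0],[0,-0.0601,0],[0,-0.0601,0],[0,-0.0601,0]])

```text
clock: 5.9
position: [0.4673, 0.0258, 0.1555]
tool_rot: [3.141, 0.53, -2.804]
force: [-0.7, -0.6, -1.8]
grip_width: 0.0851
finger_force: 0.0
```

```bash
python3 - <<'E'
from h import *
s=bot.observe();print(np.round(s['qpos'],2),s['clock'])
R=ori(.32,.70); plan([.4627,.0325,.0215],R,8)
E
```

```text
[ 1.08  0.62 -1.49  2.43  1.54  0.55  0.34] 5.9
at [0.4673 0.0258 0.1555] rows 8 xyz [0.0098, 0.001, 0.0136] twist [0.0013, -0.0213, 0.0018] path [[0.463, 0.027, 0.105], [0.462, 0.029, 0.072], [0.462, 0.031, 0.038], [0.463, 0.032, 0.021]]
```

```bash
python3 - <<'E'
from h import *
R=ori(.32,.40); g=np.array([.508,.0475,0])-.058*np.array([np.cos(.32),np.sin(.32),0]); g[2]=.036
t=gtcp(g,R); print('grasp tcp',t); plan(t+[0,0,.07],R,6)
E
```

```text
grasp tcp [0.45996769 0.0315826  0.01849984]
at [0.4673 0.0258 0.1555] rows 6 xyz [0.0059, 0.0013, 0.0095] twist [0.0013, 0.0216, 0.0026] path [[0.466, 0.028, 0.133], [0.463, 0.03, 0.111], [0.462, 0.031, 0.1], [0.46, 0.032, 0.088]]
```

Emit:
apply_moves(claw=[0.085,0.085,0.085,0.085,0.085,0.085,0.085], xyz=[[0.0059,0.0013,0.0095],[0.0059,0.0013,0.0095],[0.0059,0.0013,0.0095],[0.0059,0.0013,0.0095],[0.0059,0.0013,0.0095],[0.0059,0.0013,0.0095],[0,0,0]], twist=[[0.0013,0.0216,0.0026],[0.0013,0.0216,0.0026],[0.0013,0.0216,0.0026],[0.0013,0.0216,0.0026],[0.0013,0.0216,0.0026],[0.0013,0.0216,0.0026],[0,0,0]])

```text
clock: 6.6
position: [0.4582, 0.032, 0.0872]
tool_rot: [3.139, 0.395, -2.822]
force: [0.4, 0.2, 1.2]
grip_width: 0.0848
finger_force: 0.0
```

```bash
python3 - <<'E'
from h import *
s=bot.observe();print(np.round(s['qpos'],2),s['clock'])
plan([.46,.0316,.0185],ori(.32,.40),5)
f=grab('top');t=blob(f,(22,120,90),(35,255,255),(200,175,270,230));print(t)
E
```

```text
[ 0.87  0.74 -1.33  2.41  1.56  0.67  0.28] 6.6
at [0.4582 0.032  0.0872] rows 5 xyz [0.005, -0.0002, 0.0128] twist [0.0006, -0.001, -0.0] path [[0.459, 0.032, 0.06], [0.459, 0.032, 0.046], [0.46, 0.032, 0.032], [0.46, 0.032, 0.019]]
(array([239.82539683, 215.82539683]), [236, 209, 8, 15, 63])
```

Good. Descend and close.

Emit:
apply_moves(claw=[0.085,0.085,0.085,0.085,0.085,0.085,0.0,0.0,0.0,0.0,0.0,0.0,0.0,0.0], xyz=[[0.005,0,0.0128],[0.005,0,0.0128],[0.005,0,0.0128],[0.005,0,0.0128],[0.005,0,0.0128],[0,0,0],[0,0,0],[0,0,0],[0,0,0],[0,0,0],[0,0,0],[0,0,0],[0,0,0],[0,0,0]], twist=[[0,0,0],[0,0,0],[0,0,0],[0,0,0],[0,0,0],[0,0,0],[0,0,0],[0,0,0],[0,0,0],[0,0,0],[0,0,0],[0,0,0],[0,0,0],[0,0,0]], force=30)

```text
clock: 8.05
position: [0.46, 0.0319, 0.0196]
tool_rot: [3.141, 0.397, -2.821]
force: [-4.3, -4.7, 11.8]
grip_width: 0.0132
finger_force: 30.9
```

```bash
python3 - <<'E'
from h import *
s=bot.observe();print(np.round(s['qpos'],2),s['clock'])
R=ori(0,.40); t=gtcp([.545,.001,.036],R); z=s['position'][2]
plan([t[0],t[1],z],R,12)
E
```

```text
[ 0.82  1.02 -1.32  2.43  1.82  0.9   0.14] 8.05
at [0.46   0.0319 0.0196] rows 12 xyz [-0.0066, -0.0039, 0.0028] twist [0.0104, -0.0003, 0.0246] path [[0.492, 0.025, 0.02], [0.515, 0.017, 0.02], [0.538, 0.008, 0.02], [0.552, 0.001, 0.02]]
```

Emit:
apply_moves(claw=[0,0,0,0,0,0,0,0,0,0,0,0,0,0], xyz=[[-0.0066,-0.0039,0.0028],[-0.0066,-0.0039,0.0028],[-0.0066,-0.0039,0.0028],[-0.0066,-0.0039,0.0028],[-0.0066,-0.0039,0.0028],[-0.0066,-0.0039,0.0028],[-0.0066,-0.0039,0.0028],[-0.0066,-0.0039,0.0028],[-0.0066,-0.0039,0.0028],[-0.0066,-0.0039,0.0028],[-0.0066,-0.0039,0.0028],[-0.0066,-0.0039,0.0028],[0,0,0],[0,0,0]], twist=[[0.0104,-0.0003,0.0246],[0.0104,-0.0003,0.0246],[0.0104,-0.0003,0.0246],[0.0104,-0.0003,0.0246],[0.0104,-0.0003,0.0246],[0.0104,-0.0003,0.0246],[0.0104,-0.0003,0.0246],[0.0104,-0.0003,0.0246],[0.0104,-0.0003,0.0246],[0.0104,-0.0003,0.0246],[0.0104,-0.0003,0.0246],[0.0104,-0.0003,0.0246],[0,0,0],[0,0,0]])

```text
clock: 9.45
position: [0.5529, 0.002, 0.0195]
tool_rot: [3.139, 0.401, -3.141]
force: [3.1, 4.5, 3.6]
grip_width: 0.0126
finger_force: 29.8
```

```bash
python3 - <<'E'
from h import *
s=bot.observe();print(np.round(s['qpos'],2),s['clock'])
a=grab('scene');b=grab('top')
cv2.imwrite('pics/e.png',np.hstack([cv2.resize(x,None,fx=2.5,fy=3,interpolation=2) for x in (a['img'][150:310,160:320],b['img'][95:255,180:340])])[:,:,::-1])
R=ori(0,.7); t=gtcp([.540,.001,.036],R); plan(t,R,4)
E
```

```text
[ 0.76  1.05 -1.28  2.23  1.76  0.99  0.  ] 9.45
at [0.5529 0.0019 0.0194] rows 4 xyz [-0.0001, -0.0002, -0.0005] twist [0.0007, -0.0748, 0.0] path [[0.553, 0.001, 0.02], [0.552, 0.001, 0.021], [0.552, 0.001, 0.021], [0.552, 0.001, 0.021]]
```

View pics/e.png

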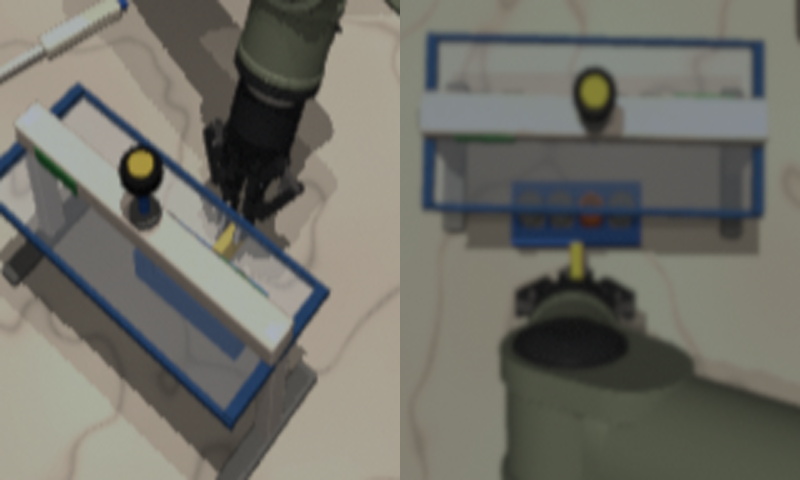

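The top view (right panel) shows the rack square under the guard's front edge, with the orange tube at (592,210) and the knob at (595,90). In the left panel the rack's far face shows under the crossbar. Now I'll release, lean back to 0.7 rad and regrip.

Emit:
apply_moves(claw=[0.05,0.05,0.05,0.05,0.05,0.05,0.05,0.05,0.05,0.05,0,0,0,0,0,0], xyz=[[0,0,0],[0,0,0],[0,0,0],[0,0,0],[0,0,-0.0005],[0,0,-0.0005],[0,0,-0.0005],[0,0,-0.0005],[0,0,0],[0,0,0],[0,0,0],[0,0,0],[0,0,0],[0,0,0],[0,0,0],[0,0,0]], twist=[[0,0,0],[0,0,0],[0,0,0],[0,0,0],[0,-0.0748,0],[0,-0.0748,0],[0,-0.0748,0],[0,-0.0748,0],[0,0,0],[0,0,0],[0,0,0],[0,0,0],[0,0,0],[0,0,0],[0,0,0],[0,0,0]], force=30)

```text
clock: 11.15
position: [0.5547, 0.0022, 0.02]
tool_rot: [-3.138, 0.671, -3.132]
force: [-4.3, -3.1, 9.9]
grip_width: 0.0134
finger_force: 30.7
```

```bash
python3 - <<'E'
from h import *
s=bot.observe();print(np.round(s['qpos'],2),s['clock'])
b=grab('top'); a=grab('scene')
cv2.imwrite('pics/f.png',np.hstack([cv2.resize(x,None,fx=4,fy=6,interpolation=2) for x in (b['img'][115:205,210:300],a['img'][190:280,200:290])])[:,:,::-1])
o=blob(b,(0,90,50),(16,255,255),(215,150,290,200));print(o)
E
```

```text
[ 0.8   1.26 -1.35  2.42  2.22  1.28 -0.24] 11.15
(array([256.15, 167.95]), [253, 167, 7, 3, 20])
```

View pics/f.png

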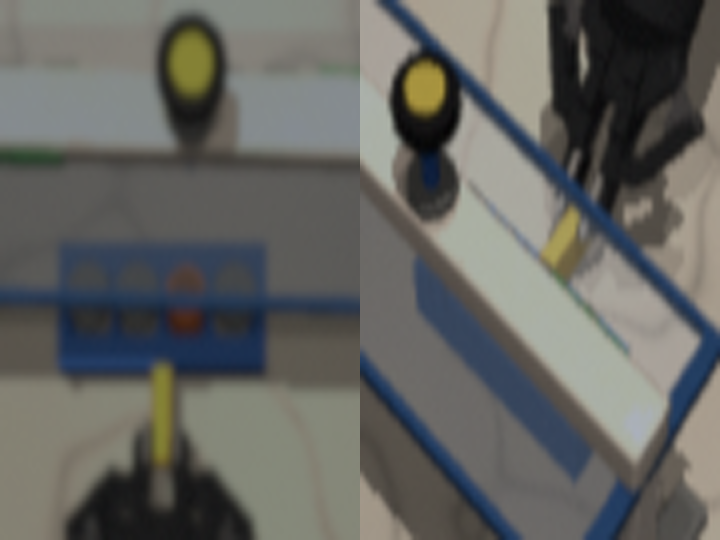

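```bash
python3 - <<'E'
from h import *
b=grab('top')
for u in(185.5,187): print(atz(b,210+u/4-.4,115+300/6-.4,.0765))
for u in(92,138,234): print(atz(b,210+u/4-.4,115+299/6-.4,.078))
print(atz(b,210+163/4-.4,115+420/6-.4,.048))
# rack top front and back edges
print(atz(b,210+160/4-.4,115+243/6-.4,.045),atz(b,210+160/4-.4,115+358/6-.4,.045),atz(b,210+60/4-.4,115+300/6-.4,.045),atz(b,210+265/4-.4,115+300/6-.4,.045))
q=blob(b,(22,120,90),(35,255,255),(245,115,270,135));print(q,atz(b,*q[0],.266))
E
```

```text
[ 0.60131944 -0.01488873  0.0765    ]
[ 0.60132936 -0.01593232  0.0765    ]
[0.60092244 0.05007461 0.078     ]
[0.60122607 0.01811479 0.078     ]
[ 0.60185967 -0.04857767  0.078     ]
[0.54829967 0.00060342 0.048     ]
[0.63398455 0.00373656 0.045     ] [0.57837068 0.0031219  0.045     ] [0.60567123 0.07520894 0.045     ] [ 0.60706913 -0.07192523  0.045     ]
(array([257.45783133, 124.95180723]), [253, 120, 10, 11, 83]) [ 0.66125549 -0.01750806  0.266     ]
```

```bash
python3 - <<'E'
from h import *
s=bot.observe();R=Ro.from_euler('xyz',s['tool_rot']); print(s['position'])
plan([.6092,.0,.0205],R,8)
E
```

```text
[0.55467152 0.00214536 0.02002648]
at [0.5547 0.0021 0.02  ] rows 8 xyz [-0.0054, -0.0003, 0.0042] twist [0.0, 0.0, 0.0] path [[0.575, 0.001, 0.02], [0.589, 0.001, 0.02], [0.602, 0.0, 0.02], [0.609, -0.0, 0.02]]
```

Emit:
apply_moves(claw=[0,0,0,0,0,0,0,0,0,0], xyz=[[-0.0054,-0.0003,0.0042],[-0.0054,-0.0003,0.0042],[-0.0054,-0.0003,0.0042],[-0.0054,-0.0003,0.0042],[-0.0054,-0.0003,0.0042],[-0.0054,-0.0003,0.0042],[-0.0054,-0.0003,0.0042],[-0.0054,-0.0003,0.0042],[0,0,0],[0,0,0]], twist=[[0,0,0],[0,0,0],[0,0,0],[0,0,0],[0,0,0],[0,0,0],[0,0,0],[0,0,0],[0,0,0],[0,0,0]])

```text
clock: 12.3
position: [0.6093, 0.0006, 0.0201]
tool_rot: [-3.14, 0.671, -3.133]
force: [4.3, -0.1, 1.1]
grip_width: 0.0132
finger_force: 29.4
```

```bash
python3 - <<'E'
from h import *
s=bot.observe();print(np.round(s['qpos'],2),s['clock'])
b=grab('top'); a=grab('scene')
print('proj electrode dot top',proj(b,[.6612,-.0175,.266]),'tube target top',proj(b,[.6612,-.0175,.075]),'tip in scene',proj(a,[.6625,-.0146,.098]),'mouth target',proj(a,[.6625,-.0146,.075]))
cv2.imwrite('pics/g.png',np.hstack([cv2.resize(x,None,fx=5,fy=7,interpolation=2) for x in (b['img'][110:190,215:295],a['img'][200:280,180:260])])[:,:,::-1])
E
```

```text
[ 0.79  1.26 -1.34  2.29  2.2   1.19 -0.14] 12.3
proj electrode dot top (np.float64(257.454070889312), np.float64(124.97564804576571)) tube target top (np.float64(257.10907949454395), np.float64(143.5531014748623)) tip in scene (np.float64(219.61896609352732), np.float64(241.03208540621745)) mouth target (np.float64(220.08320964646703), np.float64(245.4451216773371))
```

View pics/g.png

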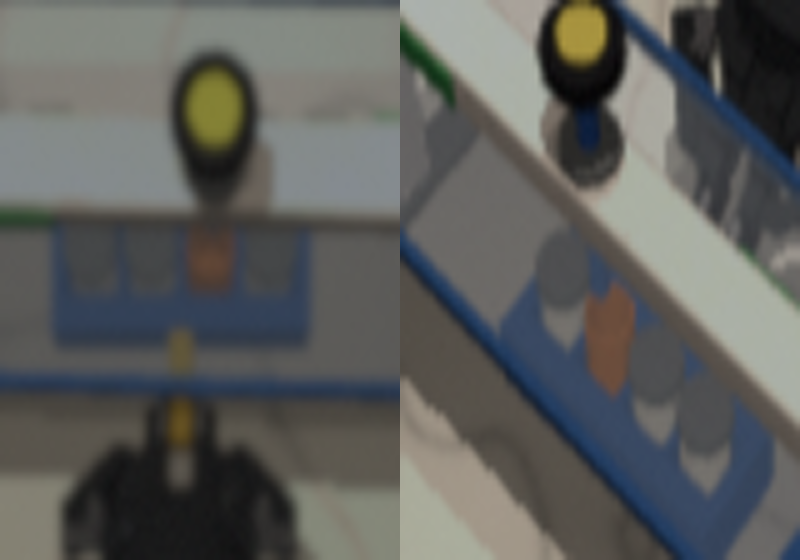

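The top view (left half) shows the orange tube at column 211, directly below the knob at 214. The scene view (right half) shows the orange tube at about (609,335), with the electrode tip overlapping it at about (598,290). I'll check tube-axis columns against the target in each camera.

```bash
cat > m.py <<'E'
from h import *
def axis(f,lo,hi,roi,E,zs):
    # mean horizontal offset (px) of the orange tube from where it must be, row by row
    x0,y0,x1,y1=roi; hsv=cv2.cvtColor(f['img'],cv2.COLOR_RGB2HSV)[y0:y1,x0:x1].astype(int)
    rgb=f['img'][y0:y1,x0:x1].astype(float); w=np.clip(rgb[...,0]-rgb[...,2]-15,0,40)
    out=[]
    ax=np.array([proj(f,[*E,z]) for z in zs])
    for i,r in enumerate(w):
        if r.sum()>120: 
            v=i+y0; u=(r*np.arange(x0,x1)).sum()/r.sum()
            out.append((v,round(u,1),round(np.interp(v,ax[:,1],ax[:,0]),1),round(r.sum()/40,1)))
    return out
def run():
    a=grab('scene');b=grab('top')
    print('scene');[print(*o) for o in axis(a,0,0,(212,238,230,262),[.6632,-.0138],np.linspace(.085,.03,30))]
    print('top');[print(*o) for o in axis(b,0,0,(249,140,264,156),[.6612,-.0175],np.linspace(.085,.03,30))]
    return a,b
E
python3 - <<'E'
from m import *
a,b=run()
print([np.round(np.array(proj(a,np.array([.6632,-.0138,.07])+d))-proj(a,[.6632,-.0138,.07]),2) for d in ([.01,0,0],[0,.01,0])],
[np.round(np.array(proj(b,np.array([.6632,-.0138,.07])+d))-proj(b,[.6632,-.0138,.07]),2) for d in ([.01,0,0],[0,.01,0])])
# grey/white caps in scene crop enlarged with overlay of target caps
K=8; c=cv2.resize(a['img'][222:277,200:255],None,fx=K,fy=K,interpolation=2)[:,:,::-1].copy()
def ring(y,z,r,col):
    p=np.array([proj(a,[.6632+r*np.cos(t),-.0138+y+r*np.sin(t),z]) for t in np.linspace(0,6.3,40)])
    cv2.polylines(c,[np.int32((p-[200,222]+.5)*K)],0,col,1)
for y in(-.034,.034,.068): ring(y,.078,.0155,(0,255,255))
ring(0,.075,.014,(0,255,0)); ring(0,.098,.0055,(255,255,0)); cv2.imwrite('pics/i.png',cv2.resize(c,(600,600)))
E
```

```text
scene
242 222.7 219.9 3.2
243 221.6 219.9 5.9
244 221.6 219.9 7.0
245 221.5 220.0 7.1
246 221.6 220.2 7.2
247 221.5 220.3 7.4
248 221.5 220.4 6.8
249 221.4 220.5 6.2
250 221.4 220.6 5.7
251 221.3 220.7 5.5
252 221.3 220.8 5.3
253 221.6 220.9 4.4
top
146 256.6 257.1 3.7
147 256.6 257.0 4.4
148 256.6 257.0 4.0
[array([-2.46,  2.48]), array([2.74, 2.03])] [array([ 0.03, -3.49]), array([-3.55, -0.03])]
```

View pics/i.png

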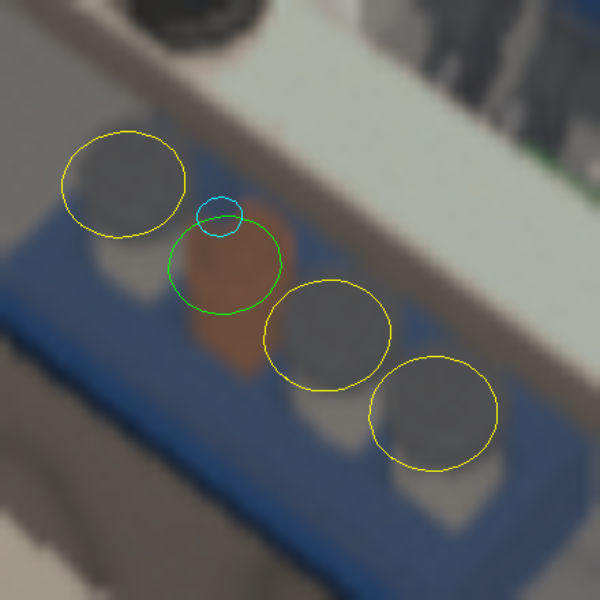

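The overlay shows the caps about 0.8 px right of and 0.6 px above their target rings. The left cap is at (132,180) against its ring at (124,185). The tube is therefore about 2.7 mm short in x and 1 mm off in +y, and the column check agrees. I'll nudge, then release.

Emit:
apply_moves(claw=[0,0,0,0], xyz=[[-0.001,-0.0005,0.0008],[-0.0011,-0.0005,0.0009],[0,0,0],[0,0,0]], twist=[[0,0,0],[0,0,0],[0,0,0],[0,0,0]])

```text
clock: 12.9
position: [0.6105, 0.0007, 0.0199]
tool_rot: [-3.141, 0.669, -3.132]
force: [-17.6, -0.6, 24.7]
grip_width: 0.0134
finger_force: 33.3
```

```bash
python3 - <<'E'
from m import *
run(); print(bot.observe()['position'])
E
```

```text
scene
243 221.3 219.9 5.6
244 221.0 219.9 6.5
245 220.9 220.0 6.6
246 221.1 220.2 6.7
247 221.3 220.3 6.8
248 221.2 220.4 6.8
249 221.0 220.5 6.4
250 220.7 220.6 5.9
251 220.8 220.7 5.5
252 221.0 220.8 5.2
253 221.3 220.9 4.6
254 221.7 221.0 3.3
top
145 256.6 257.1 3.1
146 256.5 257.1 4.0
147 256.6 257.0 4.2
148 256.6 257.0 3.6
[0.61043788 0.00072199 0.01989978]
```

Emit:
apply_moves(claw=[0,0,0,0], xyz=[[-0.0006,0,-0.0008],[0,0,0],[0,0,0],[0,0,0]], twist=[[0,0,0],[0,0,0],[0,0,0],[0,0,0]])

```text
clock: 13.4
position: [0.6106, 0.0004, 0.0202]
tool_rot: [3.142, 0.668, -3.133]
force: [-8.9, 0.0, 12.1]
grip_width: 0.0131
finger_force: 31.4
```

```bash
python3 - <<'E'
from m import *
run(); s=bot.observe(); print(s['position'],s['qpos'],s['joint_efforts'],s['moment'])
E
```

```text
scene
243 221.0 219.9 5.1
244 220.8 219.9 6.5
245 220.9 220.0 6.6
246 221.0 220.2 6.8
247 221.1 220.3 6.6
248 221.0 220.4 6.8
249 220.9 220.5 6.3
250 220.7 220.6 5.8
251 220.6 220.7 5.8
252 220.8 220.8 5.4
253 221.1 220.9 5.0
254 221.5 221.0 3.5
top
145 256.6 257.1 3.2
146 256.6 257.1 4.2
147 256.6 257.0 4.3
148 256.6 257.0 3.7
[6.10599999e-01 4.28202242e-04 2.01699268e-02] [ 0.7960091   1.25467977 -1.33871056  2.2838481   2.19367111  1.187182
 -0.1308348 ] [  0.67194393 -82.37392902 -27.91556954  -8.80405337   3.0277504
   0.79567339  -0.10952701] [0.14679313 0.54929504 0.28140778]
```

Emit:
apply_moves(claw=[0,0,0,0], xyz=[[-0.0013,-0.001,0],[0,0,0],[0,0,0],[0,0,0]], twist=[[0,0,0],[0,0,0],[0,0,0],[0,0,0]])

```text
clock: 13.9
position: [0.612, -0.0011, 0.0205]
tool_rot: [-3.141, 0.668, -3.134]
force: [-2.1, 1.3, -0.6]
grip_width: 0.0133
finger_force: 29.7
```

Emit:
apply_moves(claw=[0.04,0.04,0.04,0.04,0.04], xyz=[[0,0,0],[0,0,0],[0,0,0],[0,0,0],[0,0,0]], twist=[[0,0,0],[0,0,0],[0,0,0],[0,0,0],[0,0,0]])

```text
clock: 14.4
position: [0.6123, -0.0012, 0.0208]
tool_rot: [-3.141, 0.669, -3.134]
force: [0.2, -0.3, 0.4]
grip_width: 0.0401
finger_force: 0.0
```

```bash
python3 - <<'E'
from m import *
a,b=run()
K=8; c=cv2.resize(a['img'][222:277,200:255],None,fx=K,fy=K,interpolation=2)[:,:,::-1].copy()
def ring(y,z,r,col):
    p=np.array([proj(a,[.6632+r*np.cos(t),-.0138+y+r*np.sin(t),z]) for t in np.linspace(0,6.3,40)])
    cv2.polylines(c,[np.int32((p-[200,222]+.5)*K)],0,col,1)
for y in(-.034,.034,.068): ring(y,.078,.0155,(0,255,255))
cv2.imwrite('pics/j.png',cv2.resize(c,(600,600)))
E
```

```text
scene
243 220.2 219.9 5.5
244 220.1 219.9 6.3
245 220.3 220.0 6.8
246 220.5 220.2 7.1
247 220.5 220.3 7.2
248 220.3 220.4 7.1
249 220.3 220.5 6.3
250 220.3 220.6 5.8
251 220.2 220.7 5.5
252 220.2 220.8 5.3
253 220.4 220.9 4.8
254 220.9 221.0 3.6
top
145 257.0 257.1 3.6
146 257.0 257.1 4.0
147 257.0 257.0 3.5
```

View pics/j.png

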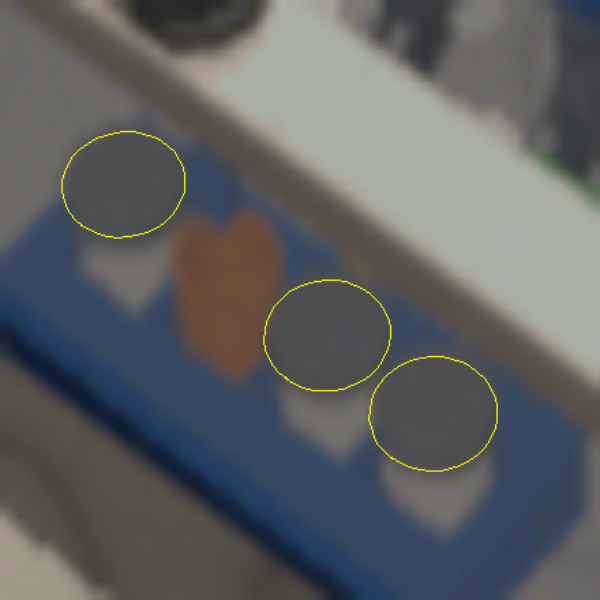

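The caps now sit on their target rings, and the blue electrode notch is centred over the orange mouth at (222,230). The rack is released. Next I'll retreat back, then up.

```bash
python3 - <<'E'
from h import *
s=bot.observe();R=Ro.from_euler('xyz',s['tool_rot'])
plan([.550,-.001,.024],R,8)
_obs=bot.observe
def fake(p,R): bot_s={'position':p,'tool_rot':R.as_euler('xyz')}; bot.__dict__ if 0 else None; return bot_s
import h
class B: pass
h.bot=B(); h.bot.observe=lambda:fake([.550,-.001,.024],R)
plan([.500,-.001,.15],ori(0,.35),8)
E
```

```text
at [ 0.6123 -0.0012  0.0208] rows 8 xyz [0.0059, 0.0001, -0.0051] twist [0.0, 0.0, 0.0] path [[0.589, -0.001, 0.022], [0.573, -0.001, 0.023], [0.558, -0.001, 0.024], [0.55, -0.001, 0.024]]
at [ 0.55  -0.001  0.024] rows 8 xyz [-0.0026, 0.0, -0.0168] twist [0.0004, 0.0398, 0.0008] path [[0.527, -0.001, 0.069], [0.514, -0.001, 0.101], [0.504, -0.001, 0.133], [0.5, -0.001, 0.15]]
```

Emit:
apply_moves(claw=[0.05,0.05,0.05,0.05,0.05,0.05,0.05,0.05,0.05,0.05,0.05,0.05,0.05,0.05,0.05,0.05,0.05], xyz=[[0,0,0],[0.0059,0,-0.0051],[0.0059,0,-0.0051],[0.0059,0,-0.0051],[0.0059,0,-0.0051],[0.0059,0,-0.0051],[0.0059,0,-0.0051],[0.0059,0,-0.0051],[0.0059,0,-0.0051],[-0.0026,0,-0.0168],[-0.0026,0,-0.0168],[-0.0026,0,-0.0168],[-0.0026,0,-0.0168],[-0.0026,0,-0.0168],[-0.0026,0,-0.0168],[-0.0026,0,-0.0168],[-0.0026,0,-0.0168]], twist=[[0,0,0],[0,0,0],[0,0,0],[0,0,0],[0,0,0],[0,0,0],[0,0,0],[0,0,0],[0,0,0],[0,0.0398,0],[0,0.0398,0],[0,0.0398,0],[0,0.0398,0],[0,0.0398,0],[0,0.0398,0],[0,0.0398,0],[0,0.0398,0]])

```text
clock: 16.2
position: [0.4995, -0.0019, 0.1502]
tool_rot: [-3.141, 0.349, -3.134]
force: [-0.3, -1.0, -0.5]
grip_width: 0.0499
finger_force: 0.0
```

```bash
python3 - <<'E'
from m import *
s=bot.observe();print(np.round(s['qpos'],2),s['clock'])
plan([.50,-.01,.34],ori(0,0),10); run()
E
```

```text
[ 0.93  0.7  -1.47  2.24  1.25  0.88  0.3 ] 16.2
at [ 0.4995 -0.0019  0.1502] rows 10 xyz [-0.0037, -0.0008, -0.0187] twist [0.0001, 0.0349, 0.0008] path [[0.493, -0.004, 0.207], [0.492, -0.007, 0.264], [0.495, -0.008, 0.302], [0.5, -0.01, 0.34]]
scene
243 220.2 219.9 5.4
244 220.1 219.9 6.2
245 220.3 220.0 6.6
246 220.5 220.2 7.0
247 220.5 220.3 7.0
248 220.3 220.4 6.9
249 220.3 220.5 6.2
250 220.3 220.6 5.7
251 220.2 220.7 5.4
252 220.2 220.8 5.2
253 220.4 220.9 4.8
254 220.9 221.0 3.5
top
145 257.0 257.1 3.4
146 257.0 257.1 3.8
147 257.0 257.0 3.4
```

Rack undisturbed. Rise upright and close the fingers.

Emit:
apply_moves(claw=[0,0,0,0,0,0,0,0,0,0], xyz=[[-0.0037,-0.0008,-0.0187],[-0.0037,-0.0008,-0.0187],[-0.0037,-0.0008,-0.0187],[-0.0037,-0.0008,-0.0187],[-0.0037,-0.0008,-0.0187],[-0.0037,-0.0008,-0.0187],[-0.0037,-0.0008,-0.0187],[-0.0037,-0.0008,-0.0187],[-0.0037,-0.0008,-0.0187],[-0.0037,-0.0008,-0.0187]], twist=[[0,0.0349,0],[0,0.0349,0],[0,0.0349,0],[0,0.0349,0],[0,0.0349,0],[0,0.0349,0],[0,0.0349,0],[0,0.0349,0],[0,0.0349,0],[0,0.0349,0]])

```text
clock: 17.3
position: [0.5001, -0.0107, 0.3389]
tool_rot: [-3.139, -0.002, -3.135]
force: [-0.2, -0.2, -0.9]
grip_width: 0.0001
finger_force: 0.0
```

```bash
python3 - <<'E'
from m import *
s=bot.observe();print(np.round(s['qpos'],2),s['clock'])
plan([.662,-.0155,.30],ori(0,0),10)
E
```

```text
[ 0.91  0.52 -1.44  1.69  0.53  1.4   0.96] 17.3
at [ 0.5001 -0.0107  0.3389] rows 10 xyz [-0.0162, -0.0005, 0.0039] twist [-0.0002, -0.0002, 0.0007] path [[0.549, -0.012, 0.327], [0.597, -0.013, 0.316], [0.63, -0.014, 0.308], [0.662, -0.016, 0.3]]
```

Emit:
apply_moves(claw=[0,0,0,0,0,0,0,0,0,0,0], xyz=[[-0.0162,-0.0005,0.0039],[-0.0162,-0.0005,0.0039],[-0.0162,-0.0005,0.0039],[-0.0162,-0.0005,0.0039],[-0.0162,-0.0005,0.0039],[-0.0162,-0.0005,0.0039],[-0.0162,-0.0005,0.0039],[-0.0162,-0.0005,0.0039],[-0.0162,-0.0005,0.0039],[-0.0162,-0.0005,0.0039],[0,0,0]], twist=[[0,0,0],[0,0,0],[0,0,0],[0,0,0],[0,0,0],[0,0,0],[0,0,0],[0,0,0],[0,0,0],[0,0,0],[0,0,0]])

```text
clock: 18.4
position: [0.6632, -0.0141, 0.2978]
tool_rot: [-3.14, -0.002, -3.135]
force: [0.2, -0.1, 0.4]
grip_width: -0.0001
finger_force: 0.0
```

Emit:
apply_moves(claw=[0,0,0,0,0,0,0,0,0,0,0], xyz=[[0,0,0.01],[0,0,0.01],[0,0,0.01],[0,0,0.005],[0,0,0.005],[0,0,0.005],[0,0,0.005],[0,0,0.005],[0,0,0.005],[0,0,0.005],[0,0,0]], twist=[[0,0,0],[0,0,0],[0,0,0],[0,0,0],[0,0,0],[0,0,0],[0,0,0],[0,0,0],[0,0,0],[0,0,0],[0,0,0]])

```text
clock: 19.5
position: [0.6628, -0.0137, 0.2348]
tool_rot: [-3.141, 0.001, -3.134]
force: [0.2, 0.9, -0.1]
grip_width: -0.0003
finger_force: 0.0
```

Emit:
apply_moves(claw=[0,0,0,0,0], xyz=[[0,0,0.005],[0,0,0.005],[0,0,0.005],[0,0,0.005],[0,0,0.003]], twist=[[0,0,0],[0,0,0],[0,0,0],[0,0,0],[0,0,0]])

```text
clock: 20.0
position: [0.6629, -0.0136, 0.2118]
tool_rot: [-3.142, 0.001, -3.134]
force: [1.1, -0.2, 4.2]
grip_width: 0.0001
finger_force: 2.0
```

Emit:
apply_moves(claw=[0,0,0,0], xyz=[[0,0,0.001],[0,0,0.001],[0,0,0.001],[0,0,0]], twist=[[0,0,0],[0,0,0],[0,0,0],[0,0,0]])

```text
clock: 20.4
position: [0.6629, -0.0137, 0.2093]
tool_rot: [-3.141, 0.001, -3.134]
force: [0.5, 0.4, 2.2]
grip_width: -0.0
finger_force: 0.9
```

Emit:
apply_moves(claw=[0,0,0,0], xyz=[[0,0,0.001],[0,0,0.001],[0,0,0.001],[0,0,0]], twist=[[0,0,0],[0,0,0],[0,0,0],[0,0,0]])

```text
clock: 20.8
position: [0.6629, -0.0137, 0.2062]
tool_rot: [-3.141, 0.001, -3.134]
force: [0.8, -0.0, 1.5]
grip_width: 0.0004
finger_force: 0.8
```

```bash
python3 - <<'E'
from h import *
a=grab('scene');b=grab('top')
print('dot expected at .266',proj(a,[.6639,-.0131,.266]),'.211',proj(a,[.6639,-.0131,.211]), 'tcp',proj(a,[.6629,-.0137,.2062]))
print(blob(a,(22,90,60),(35,255,255),(195,190,240,240)))
cv2.imwrite('pics/k.png',cv2.resize(a['img'][150:290,150:300],None,fx=4,fy=4,interpolation=2)[:,:,::-1])
print(np.round(bot.observe()['qpos'],2))
E
```

```text
dot expected at .266 (np.float64(215.73521861323647), np.float64(204.14026545561074)) .211 (np.float64(217.15003261359976), np.float64(217.58808093110775)) tcp (np.float64(217.36039804867212), np.float64(218.314984752096))
None
[ 0.58  0.85 -1.18  1.46  0.79  1.36  0.93]
```

View pics/k.png

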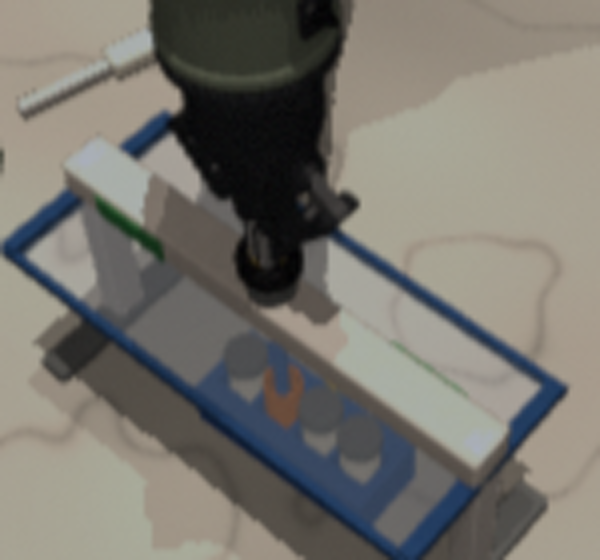

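The picture shows the fingers on the knob at (268,255), the knob almost down at the crossbar, and the blue rod inside the orange tube's mouth at (283,375). I'll keep pressing until the stop is felt.

Emit:
apply_moves(claw=[0,0,0], xyz=[[0,0,0.001],[0,0,0.001],[0,0,0]], twist=[[0,0,0],[0,0,0],[0,0,0]])

```text
clock: 21.2
position: [0.6628, -0.0138, 0.2042]
tool_rot: [-3.141, 0.001, -3.134]
force: [0.3, 0.1, 0.7]
grip_width: -0.0002
finger_force: 0.6
```

Emit:
apply_moves(claw=[0,0,0], xyz=[[0,0,0.001],[0,0,0.001],[0,0,0]], twist=[[0,0,0],[0,0,0],[0,0,0]])

```text
clock: 21.5
position: [0.6628, -0.0138, 0.2021]
tool_rot: [-3.141, 0.001, -3.134]
force: [-0.1, -0.0, 1.3]
grip_width: -0.0002
finger_force: 0.5
```

Emit:
apply_moves(claw=[0,0,0], xyz=[[0,0,0.001],[0,0,0.001],[0,0,0]], twist=[[0,0,0],[0,0,0],[0,0,0]])

```text
clock: 21.8
position: [0.6628, -0.0138, 0.2001]
tool_rot: [-3.141, 0.001, -3.134]
force: [0.2, -0.7, 0.8]
grip_width: -0.0
finger_force: 0.4
```

```bash
python3 - <<'E'
from m import *
a,b=run()
# lower rim of knob in scene: dark profile along the projected axis
for z in np.arange(.215,.180,-.003):
    u,v=proj(a,[.6639,-.0131,z]); print(round(z,3),round(u,1),round(v,1),a['img'][int(round(v)),int(round(u))])
for q in('knob_top','electrode_tip'):
  print(q,[(np.round(x['position'],3),round(x['score'],2)) for x in bot.find_in('scene',q)])
E
```

```text
scene
247 220.8 220.3 3.2
248 220.4 220.4 3.8
249 220.3 220.5 5.0
250 220.3 220.6 5.6
251 220.2 220.7 5.4
252 220.2 220.8 5.2
253 220.4 220.9 4.7
254 220.9 221.0 3.6
top
147 257.0 257.0 3.2
0.215 217.1 216.7 [51 50 48]
0.212 217.1 217.4 [51 50 48]
0.209 217.2 218.1 [36 34 33]
0.206 217.3 218.7 [15 14 14]
0.203 217.3 219.4 [15 14 14]
0.2 217.4 220.1 [17 15 17]
0.197 217.5 220.8 [13 12 13]
0.194 217.6 221.5 [12 11 11]
0.191 217.6 222.2 [5 4 4]
0.188 217.7 222.9 [9 9 9]
0.185 217.8 223.5 [22 20 20]
0.182 217.8 224.2 [22 20 20]
knob_top [(array([ 0.672, -0.007,  0.221]), 0.67)]
electrode_tip [(array([ 0.674, -0.007,  0.225]), 0.62)]
```

Emit:
apply_moves(claw=[0,0,0,0], xyz=[[0,0,-0.02],[0,0,-0.03],[0,0,-0.03],[0,0,0]], twist=[[0,0,0],[0,0,0],[0,0,0],[0,0,0]])

```text
clock: 22.4
position: [0.664, -0.0126, 0.2858]
tool_rot: [3.141, 0.007, -3.134]
force: [0.2, 0.1, -0.5]
grip_width: -0.0002
finger_force: 0.0
```

```bash
python3 - <<'E'
from m import *
a=grab('scene')
q=blob(a,(22,90,60),(35,255,255),(195,190,240,240));print(q)
for z in(.205,.208,.211,.214,.218,.222,.23): print(z,np.round(proj(a,[.6639,-.0131,z]),1))
E
```

```text
None
0.205 [217.3 219. ]
0.208 [217.2 218.3]
0.211 [217.2 217.6]
0.214 [217.1 216.9]
0.218 [217.  215.9]
0.222 [216.9 215. ]
0.23 [216.7 213.1]
```

```bash
python3 - <<'E'
from m import *
a=grab('scene')
q=blob(a,(18,70,25),(40,255,255),(207,205,228,230));print(q)
for v in range(206,230): print(v,a['img'][v,217],a['img'][v,214],a['img'][v,220])
E
```

```text
(array([216.59340659, 213.78021978]), [211, 209, 12, 11, 91])
206 [105 103 101] [105 103 101] [105 103 101]
207 [73 72 70] [91 89 87] [92 90 88]
208 [33 30 29] [54 53 52] [55 54 52]
209 [43 34 16] [22 20 17] [22 19 16]
210 [76 58 24] [45 35 14] [45 35 15]
211 [89 69 28] [76 60 24] [75 58 23]
212 [90 70 28] [88 69 28] [88 69 29]
213 [96 75 31] [90 70 28] [90 70 28]
214 [136 106  46] [97 75 30] [90 70 29]
215 [155 122  53] [139 108  46] [86 67 26]
216 [158 124  54] [154 120  53] [75 58 23]
217 [131 103  45] [110  86  37] [50 40 22]
218 [76 59 28] [48 38 20] [23 20 17]
219 [26 22 16] [14 14 12] [20 18 19]
220 [19 18 18] [16 15 15] [15 14 13]
221 [16 14 15] [12 11 12] [9 8 9]
222 [11  9 11] [5 7 7] [5 3 5]
223 [11 10 11] [12  9 12] [12 11 12]
224 [20 19 19] [25 25 24] [31 31 30]
225 [35 34 32] [46 44 41] [46 44 42]
226 [66 62 58] [82 75 70] [87 81 75]
227 [137 127 117] [102  94  87] [143 133 122]
228 [158 148 135] [98 91 84] [166 154 142]
229 [139 130 118] [90 83 76] [167 156 143]
```

Emit:
apply_moves(claw=[0,0,0,0], xyz=[[0.001,0.001,0.02],[0,0,0.02],[0,0,0.01],[0,0,0.005]], twist=[[0,0,0],[0,0,0],[0,0,0],[0,0,0]])

```text
clock: 22.9
position: [0.6615, -0.0129, 0.2244]
tool_rot: [-3.141, -0.0, -3.134]
force: [-0.1, -0.0, 0.2]
grip_width: -0.0001
finger_force: 0.0
```

```bash
cat > k.py <<'E'
from m import *
a=grab('scene'); s=bot.observe()
print(s['position'],s['force'],s['clock'])
print('knob col',[int(a['img'][v,219].mean()) for v in range(204,234)])
t=bot.find_in('scene','electrode_tip'); k=bot.find_in('scene','knob_top'); print([np.round(x[0]['position'],3) for x in (t,k) if x])
E
python3 k.py
```

```text
[ 0.66159167 -0.01282678  0.2242813 ] [-0.41980775 -0.80540597 -0.65622657] 22.95
knob col [13, 12, 11, 9, 11, 9, 16, 42, 57, 61, 61, 62, 59, 43, 24, 16, 15, 12, 6, 12, 23, 35, 66, 127, 152, 151, 140, 111, 86, 80]
[array([ 0.663, -0.012,  0.225]), array([ 0.666, -0.011,  0.225])]
```

The camera puts the knob at about 0.225 after pushing to TCP 0.200, so contact lies about 25 mm above the nominal TCP. The knob needs about 16 mm more, so I'll press on in steps and watch the force.

Emit:
apply_moves(claw=[0,0,0,0,0,0,0], xyz=[[0,0,0.01],[0,0,0.01],[0,0,0.004],[0,0,0.003],[0,0,0.003],[0,0,0.002],[0,0,0]], twist=[[0,0,0],[0,0,0],[0,0,0],[0,0,0],[0,0,0],[0,0,0],[0,0,0]])

```text
clock: 23.75
position: [0.662, -0.0127, 0.1932]
tool_rot: [-3.141, 0.001, -3.134]
force: [1.1, 0.1, 0.2]
grip_width: -0.0001
finger_force: 0.0
```

```bash
python3 k.py
```

```text
[ 0.66204609 -0.01261761  0.19332676] [ 0.47848296 -0.32240349  0.14350345] 23.8
knob col [13, 14, 13, 8, 7, 8, 11, 9, 12, 10, 10, 15, 16, 15, 21, 16, 12, 14, 13, 9, 6, 16, 61, 127, 152, 151, 140, 110, 87, 82]
[array([ 0.673, -0.009,  0.217])]
```

Emit:
apply_moves(claw=[0,0,0,0,0,0], xyz=[[0,0,0.002],[0,0,0.002],[0,0,0.002],[0,0,0.001],[0,0,0.001],[0,0,0]], twist=[[0,0,0],[0,0,0],[0,0,0],[0,0,0],[0,0,0],[0,0,0]])

```text
clock: 24.5
position: [0.6624, -0.0125, 0.188]
tool_rot: [-3.141, 0.003, -3.135]
force: [-11.3, -3.7, 36.2]
grip_width: -0.0004
finger_force: 18.0
```

```bash
python3 k.py
```

```text
[ 0.66235534 -0.01245654  0.18796868] [-10.77724987  -4.24323098  35.93916925] 24.55
knob col [11, 12, 10, 8, 11, 10, 6, 11, 11, 11, 13, 12, 15, 14, 15, 17, 18, 15, 16, 13, 11, 8, 26, 82, 134, 149, 139, 111, 86, 80]
[array([ 0.669, -0.006,  0.216]), array([ 0.673, -0.008,  0.211])]
```

Stop reached at 36 N. Now retract and check.

Emit:
apply_moves(claw=[0,0,0,0,0,0,0], xyz=[[0,0,-0.005],[0,0,-0.02],[0,0,-0.03],[0,0,-0.03],[0,0,-0.03],[0,0,-0.02],[0,0,0]], twist=[[0,0,0],[0,0,0],[0,0,0],[0,0,0],[0,0,0],[0,0,0],[0,0,0]])

```text
clock: 25.35
position: [0.6624, -0.0119, 0.3241]
tool_rot: [3.141, 0.005, -3.134]
force: [-0.5, -0.1, -0.3]
grip_width: 0.0003
finger_force: 0.0
```

```bash
python3 - <<'E'
from m import *
a,b=run()
print(blob(a,(18,70,25),(40,255,255),(205,205,230,232)), [np.round(proj(a,[.6639,-.0131,z]),1) for z in (.211,.216)],bot.observe()['force'])
E
```

```text
scene
247 220.8 220.3 3.2
248 220.5 220.4 3.8
249 220.3 220.5 5.1
250 220.3 220.6 5.7
251 220.2 220.7 5.4
252 220.2 220.8 5.2
253 220.5 220.9 4.8
254 220.9 221.0 3.5
top
(array([217.13333333, 216.48888889]), [212, 212, 11, 10, 90]) [array([217.2, 217.6]), array([217. , 216.4])] [-0.06822544 -0.52887105 -0.45793336]
```

```bash
python3 - <<'E'
from m import *
a=grab('scene')
o=dict(a); o['img']=cv2.resize(cv2.imread('pics/a.png')[:,:,::-1],(512,384),interpolation=cv2.INTER_AREA)
for f,r in((o,(205,190,230,218)),(a,(205,205,230,232))): 
  for t in((18,70,25),(15,100,40)): print(blob(f,t,(40,255,255),r))
for u in (215,217,219):
  print(u,'orig',[int(o['img'][v,u].mean()) for v in range(194,218)],'\n   now',[int(a['img'][v,u].mean()) for v in range(206,230)])
b=grab('top');print(blob(b,(18,70,25),(40,255,255),(240,115,275,145)),proj(b,[.6612,-.0175,.211]))
E
```

```text
(array([215.68141593, 204.4159292 ]), [210, 199, 13, 12, 113])
(array([215.6969697 , 204.32323232]), [210, 199, 12, 11, 99])
(array([217. , 216.5]), [212, 212, 11, 10, 88])
(array([216.97590361, 216.55421687]), [212, 212, 11, 10, 83])
215 orig [87, 64, 57, 60, 48, 41, 68, 101, 113, 115, 115, 115, 115, 109, 79, 45, 21, 17, 12, 7, 8, 16, 24, 31] 
   now [104, 104, 104, 102, 77, 38, 19, 47, 65, 99, 114, 115, 115, 110, 78, 35, 16, 14, 9, 9, 26, 72, 89, 86]
217 orig [133, 106, 73, 50, 35, 34, 65, 99, 112, 115, 115, 115, 115, 109, 77, 42, 21, 16, 12, 8, 8, 16, 25, 29] 
   now [104, 104, 104, 102, 68, 24, 29, 58, 92, 111, 114, 115, 115, 112, 85, 43, 19, 14, 8, 8, 17, 67, 123, 126]
219 orig [145, 138, 114, 80, 51, 30, 39, 81, 105, 113, 114, 113, 105, 85, 48, 25, 17, 12, 7, 8, 16, 25, 29, 31] 
   now [104, 104, 104, 102, 70, 28, 21, 48, 61, 67, 75, 101, 113, 109, 73, 29, 16, 16, 11, 6, 26, 82, 135, 151]
(array([257.17054264, 130.48062016]), [251, 125, 13, 13, 129]) (np.float64(257.3394254133398), np.float64(131.1491962067616))
```

The dot has moved only about 50 mm of the 55, which is borderline. The 36 N may have been the fingertips meeting the crossbar. I'll press again with the fingers slightly open, so both tips land on the knob's rim.

Emit:
apply_moves(claw=[0.015,0.015,0.015,0.015,0.015], xyz=[[0,-0.002,0.025],[0,-0.001,0.025],[0,0,0.025],[0,0,0.015],[0,0,0]], twist=[[0,0,0],[0,0,0],[0,0,0],[0,0,0],[0,0,0]])

```text
clock: 26.05
position: [0.6611, -0.016, 0.2282]
tool_rot: [-3.141, -0.002, -3.134]
force: [-0.1, -0.3, -0.2]
grip_width: 0.0149
finger_force: 0.0
```

Emit:
apply_moves(claw=[0.015,0.015,0.015,0.015,0.015,0.015], xyz=[[0,0,0.005],[0,0,0.005],[0,0,0.004],[0,0,0.003],[0,0,0.003],[0,0,0]], twist=[[0,0,0],[0,0,0],[0,0,0],[0,0,0],[0,0,0],[0,0,0]])

```text
clock: 26.65
position: [0.6618, -0.0158, 0.2101]
tool_rot: [-3.141, 0.001, -3.134]
force: [0.1, -0.5, 0.3]
grip_width: 0.0149
finger_force: 0.0
```

```bash
python3 k.py
```

```text
[ 0.66191179 -0.01566376  0.21030008] [-0.42320664 -0.93263632  0.16321352] 26.7
knob col [13, 9, 13, 11, 13, 17, 19, 23, 26, 31, 35, 47, 59, 62, 62, 59, 39, 21, 15, 14, 11, 10, 25, 81, 134, 149, 139, 111, 87, 81]
[array([ 0.667, -0.011,  0.213]), array([ 0.665, -0.01 ,  0.214])]
```

Emit:
apply_moves(claw=[0,0,0,0,0,0,0], xyz=[[0,0,0],[0,0,0],[0,0,0.008],[0,0,0.007],[0,0,0.004],[0,0,0.001],[0,0,0]], twist=[[0,0,0],[0,0,0],[0,0,0],[0,0,0],[0,0,0],[0,0,0],[0,0,0]])

```text
clock: 27.5
position: [0.6619, -0.0157, 0.1901]
tool_rot: [-3.142, 0.001, -3.134]
force: [0.0, -0.1, 0.5]
grip_width: 0.0
finger_force: 0.0
```

Emit:
apply_moves(claw=[0,0,0], xyz=[[0,0,0.001],[0,0,0.001],[0,0,0]], twist=[[0,0,0],[0,0,0],[0,0,0]])

```text
clock: 27.8
position: [0.662, -0.0157, 0.1884]
tool_rot: [-3.141, 0.001, -3.134]
force: [-0.1, 0.1, -0.1]
grip_width: 0.0
finger_force: 0.0
```

Emit:
apply_moves(claw=[0,0,0], xyz=[[0,0,0.001],[0,0,0.001],[0,0,0]], twist=[[0,0,0],[0,0,0],[0,0,0]])

```text
clock: 28.1
position: [0.6622, -0.0156, 0.1881]
tool_rot: [-3.141, 0.002, -3.134]
force: [-7.4, -1.8, 22.1]
grip_width: 0.0
finger_force: 10.8
```

Emit:
apply_moves(claw=[0,0,0], xyz=[[0,0,0.001],[0,0,0.001],[0,0,0]], twist=[[0,0,0],[0,0,0],[0,0,0]])

```text
clock: 28.4
position: [0.6623, -0.0156, 0.1879]
tool_rot: [-3.14, 0.004, -3.135]
force: [-15.8, -5.2, 43.2]
grip_width: 0.0002
finger_force: 21.8
```

```bash
python3 k.py
```

```text
[ 0.66234725 -0.01558515  0.18791827] [-15.77684462  -6.00287228  43.73806008] 28.45
knob col [10, 12, 10, 13, 11, 10, 13, 11, 13, 10, 12, 13, 12, 13, 17, 29, 26, 19, 17, 15, 12, 10, 26, 82, 133, 149, 139, 110, 87, 80]
[array([ 0.672, -0.007,  0.212]), array([ 0.672, -0.007,  0.215])]
```

The force is stiff at TCP 0.188, but I need to be sure it is the stop. I'll touch the fixed crossbar (top at 0.190) beside the knob to calibrate the true fingertip offset.

Emit:
apply_moves(claw=[0,0,0,0,0,0,0,0,0], xyz=[[0,0,-0.01],[0,0,-0.03],[0,0,-0.02],[0,0.025,0],[0,0.025,0],[0,0.02,0],[0,0,0.02],[0,0,0.02],[0,0,0]], twist=[[0,0,0],[0,0,0],[0,0,0],[0,0,0],[0,0,0],[0,0,0],[0,0,0],[0,0,0],[0,0,0]])

```text
clock: 29.45
position: [0.6606, 0.0539, 0.2021]
tool_rot: [-3.141, -0.002, -3.134]
force: [0.2, 0.0, -0.1]
grip_width: 0.0002
finger_force: 0.0
```

Emit:
apply_moves(claw=[0,0,0,0,0,0,0], xyz=[[0,0,0.002],[0,0,0.002],[0,0,0.002],[0,0,0.002],[0,0,0.002],[0,0,0.002],[0,0,0]], twist=[[0,0,0],[0,0,0],[0,0,0],[0,0,0],[0,0,0],[0,0,0],[0,0,0]])

```text
clock: 30.15
position: [0.6613, 0.0542, 0.1921]
tool_rot: [-3.141, 0.001, -3.134]
force: [-0.3, 0.4, -0.5]
grip_width: -0.0002
finger_force: 0.0
```

Emit:
apply_moves(claw=[0,0,0,0], xyz=[[0,0,0.002],[0,0,0.002],[0,0,0.001],[0,0,0]], twist=[[0,0,0],[0,0,0],[0,0,0],[0,0,0]])

```text
clock: 30.55
position: [0.6614, 0.0543, 0.1872]
tool_rot: [-3.141, 0.001, -3.134]
force: [0.5, 0.1, -0.3]
grip_width: -0.0004
finger_force: 0.0
```

Emit:
apply_moves(claw=[0,0,0,0,0], xyz=[[0,0,0.002],[0,0,0.002],[0,0,0.002],[0,0,0.002],[0,0,0]], twist=[[0,0,0],[0,0,0],[0,0,0],[0,0,0],[0,0,0]])

```text
clock: 31.05
position: [0.6613, 0.0542, 0.179]
tool_rot: [-3.141, 0.001, -3.134]
force: [-1.0, 0.7, -0.5]
grip_width: -0.0
finger_force: 0.0
```

Emit:
apply_moves(claw=[0,0,0,0,0], xyz=[[0,0,0.002],[0,0,0.002],[0,0,0.002],[0,0,0.002],[0,0,0]], twist=[[0,0,0],[0,0,0],[0,0,0],[0,0,0],[0,0,0]])

```text
clock: 31.55
position: [0.6613, 0.0542, 0.171]
tool_rot: [-3.141, 0.001, -3.134]
force: [0.6, 0.6, -0.1]
grip_width: 0.0002
finger_force: 0.0
```

Emit:
apply_moves(claw=[0,0,0,0], xyz=[[0,0,0.001],[0,0,0.001],[0,0,0.001],[0,0,0]], twist=[[0,0,0],[0,0,0],[0,0,0],[0,0,0]])

```text
clock: 31.95
position: [0.6614, 0.0543, 0.1682]
tool_rot: [-3.141, 0.001, -3.134]
force: [1.2, -0.1, -0.0]
grip_width: -0.0
finger_force: 0.0
```

Emit:
apply_moves(claw=[0,0,0], xyz=[[0,0,0.001],[0,0,0.001],[0,0,0]], twist=[[0,0,0],[0,0,0],[0,0,0]])

```text
clock: 32.25
position: [0.6615, 0.0543, 0.1673]
tool_rot: [-3.141, 0.002, -3.134]
force: [-5.2, -2.9, 13.2]
grip_width: 0.0001
finger_force: 6.6
```

Emit:
apply_moves(claw=[0,0,0], xyz=[[0,0,0.001],[0,0,0.001],[0,0,0]], twist=[[0,0,0],[0,0,0],[0,0,0]])

```text
clock: 32.55
position: [0.6616, 0.0544, 0.1672]
tool_rot: [-3.141, 0.003, -3.135]
force: [-13.8, -7.2, 37.2]
grip_width: -0.0002
finger_force: 18.7
```

Crossbar contact at 0.1673 puts the knob at 0.188 + 0.190 − 0.167 = 0.211, so it is fully down. Retract and hand in.

Emit:
apply_moves(claw=[0,0,0,0,0,0,0], xyz=[[0,0,-0.01],[0,0,-0.03],[0,0,-0.04],[0,0,-0.04],[0,0,-0.02],[0,0,0],[0,0,0]], twist=[[0,0,0],[0,0,0],[0,0,0],[0,0,0],[0,0,0],[0,0,0],[0,0,0]])

```text
clock: 33.25
position: [0.6613, 0.0543, 0.3041]
tool_rot: [-3.141, 0.001, -3.134]
force: [0.3, -0.3, -0.5]
grip_width: 0.0004
finger_force: 0.0
```

```bash
python3 - <<'E'
from m import *
a,b=run(); print(blob(a,(18,70,25),(40,255,255),(205,205,230,232)),bot.observe()['force'])
print(bot.job_done())
E
```

```text
scene
246 221.0 220.2 3.1
247 220.8 220.3 3.4
248 220.5 220.4 3.8
249 220.3 220.5 5.2
250 220.3 220.6 5.8
251 220.2 220.7 5.6
252 220.2 220.8 5.4
253 220.4 220.9 4.9
254 220.9 221.0 3.6
top
(array([217.04705882, 216.45882353]), [212, 212, 11, 10, 85]) [-0.22430008 -0.57207286 -0.28896638]
the job is handed in; nothing more can be done
None
```

The job was handed in at about 33 s, verdict not shown: orange tube measured within about 1 mm of the electrode, knob on its stop at 0.211 m by touch (the camera read about 0.215 m, near the 50 mm travel limit), rack let go and arm clear.

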